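# Unbolt the display case from inside and hold its gate ajar

## Robot

A 6-joint arm with a two-finger parallel gripper is mounted at the origin on the work surface. World frame = base frame: x ahead of the robot, y to its left, z up, the work surface at z = 0. Lengths are in mm, angles in rad, forces in N, time in s.
With the tool pointing down it reaches from about 325 to 775 mm from the base axis. Payload 5.5 kg.
Tool frame: the origin (TCP) lies at the very end of the fingers, on their centre line; the grasp point (between the pads) lies 19 mm behind it; z points along the fingers, y is the line along which they close (so a half turn about z gives the same grasp; the last joint's range is limited). The gripper opens to 88 mm and grips with 3 to 60 N. Pads are 20 mm wide; open, the fingers measure 115 mm over their backs; the gripper's body (75 mm by 178 mm) begins 61 mm behind the grasp point.
Start: joints at [-1.373, 0.091, 1.231, -0, 1.82, -0.057], TCP at [151.23, -580.643, 222.631] pointing down, gripper open.
Joint ranges: [-2.87, 2.87], [-0.86, 2.18], [0.17, 2.46], [-1.51, 4.65], [0.06, 2.69], [-2.65, 2.65]. Speed limits (rad/s): [2.57, 2.57, 3.01, 3.14, 3.14, 3.14].

## Interface

Orientations are given as a unit quaternion [w, x, y, z].
In Python, from rig import bot gives the robot as it stands. The module is installed in compiled form; this text tells all that it offers.
- The arm moves only by the tool arm_command, never from a script. Its argument "plan" is a list of rows, each a list of 3 entries, a list of its own where there are three numbers: the shift along the world's x, y, z in cm, then the turn, a rotation vector about the world's x, y, z in degrees, then the opening, from 0 (shut) to 1 (fully open). A call has 1 to 8 rows; each row is the pose to reach, as a shift and turn from the pose commanded when the call began; what a row does not reach only later rows make up. A row lasts 1/12 s, in which the tool goes at most 41.7 mm and 7.16 degrees, less where a joint would pass 70% of its speed; a pose out of reach is approached as far as the arm can. A call with a gripper value outside its range is refused whole. The fingers move at their own pace and stop on an object; the grip force is fixed at half the most. Time passes only in rows, so rows that repeat a pose let the fingers close. It gives the time, the measured TCP pose, the force, the opening and the grip force at its end, in the units of the state.
- bot.read_state(): the state, without advancing time (a new reading comes with each control period).
- bot.snapshot(name): name is "scene" or "top" or "wrist"; returns (picture, depth): 480x640x3 uint8, red, green, blue; 480x640 float32, mm along the optical axis (not along the pixel's ray), 0 where there is no reading.
- bot.camera_params(name): a dict with "intrinsics" (3x3 intrinsics, pixels), "rvec" (rotation vector, rad) and "tvec" (3), from world to camera coordinates, as OpenCV has them. Camera axes: x right, y down, z forward; pixel columns grow to the right and rows downward; lengths in mm; the calibration is good to about 2 mm. A picture is of the moment at which its call begins: read the wrist's pose just before it. camera_params takes no time and is no camera call; for the wrist camera it gives the pose at the moment of the call.
- bot.finish_job(): hands the job in; it is judged then, once.
Trained networks look in the newest picture that a camera, given by its name, has taken for a name from the list of things; names that differ only in an ending like _2 or _b are one class to them, and where a whole thing is asked for, a point or a joint stands for the part that bears it (a point fixed in the world has none). Each returns a list of dicts, best first, with "p" (0 to 1); they miss things now and then, are a little off and sometimes report something else, mostly with a low value. They report only what shows in the picture. A call takes as long as a camera call.
- bot.find_in(thing, camera): "at" ([column, row] in pixels, amid what is visible of it).
- bot.silhouettes(thing, camera): "pixels" (480x640 bool, what is visible of it) and "at" ([column, row] in pixels, amid what is visible of it).
The state is a dict: "time": time; "joints": joint angles; "dq": joint speeds; "joint_torque": joint torques, N m; "position": TCP position; "ee_rot": TCP orientation; "wrist_force": force on the tool from outside, world axes, zero at the start; "torque": the same for the moment, N m; "finger_gap": finger opening in mm; "gripper_force": force on a finger pad.
Only numpy, scipy, OpenCV 4.12 (cv2) and the standard library are available. Lean on these libraries where they do the work, as an engineer would, in place of code of your own. Each camera call takes 0.05 s, during which the arm holds its last target. There are 200 camera calls.

## Task

Lift the glazed lid of the wooden display case until it leans back on its stop, then reach in from above to the barrel bolt on the inside of the little front gate: it sags behind a bent keeper, so lift it over the keeper's lip by its upright knob while drawing it sideways clear, rather than forcing it through. Then pull the gate towards you until its free edge stands about 6 cm out, and finish holding it there without letting go, because a spring would pull it shut. Leave the lid open and do not disturb the wares in and around the case.

Things in the scene. Friction and masses are not known exactly. Their poses are not given: they have to be found in the camera images.
- case: fixed wooden display case, 160 mm deep (x) by 370 wide (y), walls 10 mm, sides and back 130 mm high, floor 14 mm up; origin under its centre, on the table, x to its back, y to its left seen from the robot, z up. Its front (x = -80 mm) is only 80 mm high: a fixed panel at y -175 to -70 mm, the gate at y -68 to 153 mm. Bolt and keeper are inside, just behind the front.
- lid (a joint): glazed wooden lid (370 by 160 mm, frame 12 mm thick, 48 mm deep front rail, 0.3 to 0.65 kg), hinged along the back top edge: 0 shut, grows as it is raised, 1.9 rad leaning back on its stop, where its own weight keeps it; short of upright (about 1.6 rad) it falls shut
- lid_tab (a point): grip point of the brass tab sticking out forward from the middle of the lid's front edge: a flat tongue 22 mm wide (along y of the case), 10 mm thick, 38 mm long; this point is 24 mm out from the edge, 14 mm short of the tongue's end, 184 mm from the hinge line. It turns with the lid: forward when shut, up when upright
- lid_hinge (a point): point on the lid's hinge line, at the middle of the case's back top edge, 130 mm above the table; the line runs along y of the case
- gate: slatted wooden gate leaf, 221 mm wide, 10 mm thick, top edge 80 mm above the table; hinged upright at its left end. Origin on the hinge axis, 14 mm above the table; when shut its axes are the case's, and it reaches along its own -y to the free stile. It carries the bolt.
- gate_angle (a joint): angle of the gate: 0 shut, grows as its free (right) end swings out towards the robot, up to 0.9 rad; 0.27 rad puts the free edge 60 mm out. A spring pulls it shut with 0.27 N m when shut, 0.54 N m at 0.3 rad. Locked while the bolt's nose is behind the fixed panel
- bolt_grip (a point): grip point of the bolt's upright steel knob, a flat paddle 14 mm thick (x of the gate) by 18 mm wide (along the bolt); its top is 14 mm above this point, the rod 44 mm below. Bolt home and sagging: the point is some 110 mm above the table (over the gate's top edge), 60 mm towards the front and 10 to 20 mm to the right of the case's middle; the paddle then leans 0.1 rad
- bolt_lift (a joint): how far the sagging bolt is lifted, turning about its loose sleeve (43 mm along the leaf from the gate's hinge axis, 78 mm above the table): 0 sagging by 0.1 rad, where it falls back by its weight, 0.1 level, at most 0.22 rad. At home the knob rises 12.5 mm per 0.1 rad. The nose clears the keeper's lip from about 0.1 rad; 0.12 to 0.18 is comfortable
- bolt_slide (a joint): how far the bolt is drawn along its rod towards the gate's hinge (+y of the leaf): 0 to 2 mm at the start, at most 55 mm; friction 1 N. The 12 mm rod ends in a nose hanging 24 mm below its middle, which must be lifted over the keeper's lip between about 2 and 20 mm; past 25 mm it is clear of lip and panel and the gate is free; draw it 35 to 50 mm
- bell: small brass hand bell 50 mm tall, 44 mm across, standing inside the case; origin under its centre
- trinket_box: dark wooden block-like box 45 x 60 x 35 mm lying inside the case; origin under its centre
- candlestick: brass candlestick 135 mm tall, 84 mm across the foot, on the table; origin under its centre
- vase: white ceramic vase 145 mm tall, 100 mm across; origin under its centre
- mug: blue ceramic mug 90 mm tall, 80 mm across, with a handle; origin under its centre
- bowl: terracotta bowl 50 mm tall, 120 mm across; origin under its centre
- mill: dark turned wooden pepper mill 124 mm tall, 56 mm across; origin under its centre
- tin: plain metal tin 70 mm tall, 70 mm across; origin under its centre

How it is judged (in metres and radians):
On the way, in this order (a step that is already met when the one before it is completed fails the run):
1. the lid leans back on its stop, the gate still shut and bolted (value of joint lid above 1.78 rad and value of joint gate_angle below 0.06 rad and value of joint bolt_slide below 0.015 m), for 0.2 s.
2. the bolt is drawn clear of the keeper, the gate not yet pulled open (value of joint lid above 1.78 rad and value of joint bolt_slide above 0.03 m and value of joint gate_angle below 0.15 rad), for 0.05 s.
3. the gate is pulled ajar (value of joint lid above 1.78 rad and value of joint bolt_slide above 0.03 m and value of joint gate_angle above 0.17 rad), for 0.2 s.
At the end, for the whole second after the job is handed in: The lid is on its stop (over 1.78 rad), the bolt is drawn out of the keeper (over 20 mm), and the gripper's fingers bear on the gate or its bolt with more than 1 N and keep the gate still at 0.17 to 0.42 rad, its free edge about 4 to 9 cm out (value of joint lid above 1.78 rad and value of joint bolt_slide above 0.02 m and value of joint gate_angle between 0.17 and 0.42 rad and velocity of joint gate_angle between -0.05 and 0.05 rad/s and contact force between the fingers and gate above 1 N); the arm keeps its last pose, push and grip.
It fails at once if the bolt is forced through the keeper without being lifted (value of joint bolt_slide between 0.009 and 0.015 m and value of joint bolt_lift below 0.05 rad).
It fails at once if a bystander is shifted by more than 4 cm or knocked over (distance of any of bell, trinket_box, candlestick, vase, mug, bowl, mill, tin from where it was at the start of the episode above 0.04 m or angle between any of bell, trinket_box, candlestick, vase, mug, bowl, mill, tin's own z axis and vertical above 0.6 rad).
It also fails if it takes over 51 s, if anything falls off the work surface, if the arm or the gripper's body presses on something with over 40 N, if the wrist force passes 120 N, or if a joint passes its speed limit or range.

## Working session

There is one attempt and no reset: what is moved stays moved. The work goes in short steps, Python scripts to look and compute and a tool call to move; the robot and the scene stay as the last step left them, time stands still between calls to the robot, and variables do not carry over. Pictures are saved under pics/ and viewed, at most 10 in all, crops included, and the job is handed in when it is done.

Besides the shell and the picture viewer there is one more tool, called after ">>>" as name([rows], argument=value, ...), one row to a line, values as JSON. arm_command: Moves the arm, as the interface text tells. Its arguments: {"type":"object","properties":{"plan":{"type":"array","items":{"type":"array"}}},"required":["plan"]}

```bash
mkdir -p pics; cat > h.py <<'E'
import numpy as np, cv2
from rig import bot
def cam(n):
    p=bot.camera_params(n); K=np.array(p["intrinsics"],float); R=cv2.Rodrigues(np.array(p["rvec"],float))[0]; t=np.array(p["tvec"],float).ravel()
    return K,R,t
def back(n,uv,d):
    K,R,t=cam(n); uv=np.atleast_2d(uv); d=np.atleast_1d(d)
    r=np.c_[uv,np.ones(len(uv))]@np.linalg.inv(K).T
    return (r*d[:,None]-t)@R
def proj(n,P):
    K,R,t=cam(n); q=(np.atleast_2d(P)@R.T+t)@K.T; return q[:,:2]/q[:,2:]
def snap(n,f=None):
    im,d=bot.snapshot(n)
    if f: cv2.imwrite("pics/"+f,im[:,:,::-1])
    return im,d
def cloud(n,mask,d):
    v,u=np.nonzero(mask&(d>0)); return back(n,np.c_[u,v],d[v,u])
E
python3 - <<'E'
from h import *
ims=[]
for n in("scene","top"):
    im,d=snap(n); np.save(n+"_d.npy",d); ims.append(im)
    for t in("case","lid","lid_tab","gate","bolt_grip","lid_hinge","bell","trinket_box","candlestick","vase","mug","bowl","mill","tin"):
        try: s=bot.silhouettes(t,n)
        except Exception as e: print(n,t,e); continue
        for q in s[:1]:
            P=cloud(n,q["pixels"],d)
            print(n,t,round(q["p"],2),np.round(q["at"]),len(P), np.round(np.percentile(P,[3,50,97],axis=0)).tolist() if len(P) else "")
cv2.imwrite("pics/a.png",cv2.resize(np.vstack(ims)[:,:,::-1],None,fx=.62,fy=.62))
print(bot.read_state())
E
```

```text
scene case 0.61 [282. 272.] 13629 [[494.0, -128.0, 5.0], [594.0, 124.0, 140.0], [687.0, 234.0, 147.0]]
scene lid 0.83 [281. 250.] 9703 [[491.0, -129.0, 136.0], [582.0, 69.0, 141.0], [669.0, 224.0, 147.0]]
scene lid_tab 0.57 [280. 254.] 9575 [[491.0, -126.0, 136.0], [582.0, 70.0, 141.0], [669.0, 223.0, 147.0]]
scene bolt_grip 0.71 [281. 254.] 9531 [[492.0, -126.0, 136.0], [582.0, 70.0, 141.0], [669.0, 223.0, 147.0]]
scene lid_hinge 0.83 [277. 253.] 9467 [[492.0, -125.0, 136.0], [582.0, 70.0, 141.0], [669.0, 223.0, 147.0]]
scene bell 0.2 [279. 271.] 13109 [[497.0, -121.0, 19.0], [593.0, 127.0, 140.0], [684.0, 234.0, 147.0]]
scene candlestick 0.93 [306. 416.] 1538 [[571.0, 369.0, 6.0], [611.0, 402.0, 25.0], [641.0, 423.0, 138.0]]
scene vase 0.57 [349. 173.] 1524 [[305.0, -256.0, 17.0], [347.0, -214.0, 94.0], [383.0, -193.0, 149.0]]
scene mug 0.68 [409. 376.] 2104 [[354.0, 313.0, 6.0], [391.0, 366.0, 57.0], [430.0, 416.0, 93.0]]
scene bowl 0.96 [232. 161.] 1080 [[567.0, -460.0, 6.0], [617.0, -429.0, 33.0], [668.0, -349.0, 54.0]]
scene mill 0.91 [321. 155.] 639 [[359.0, -388.0, 6.0], [383
[... 1173 characters left out ...]
y([-1.37270216e+00,  9.10962068e-02,  1.23070265e+00, -4.98601649e-07,
        1.81983983e+00, -5.66871384e-02]), 'dq': array([-1.14146266e-05, -2.11952431e-04,  8.90153306e-04, -9.66427047e-04,
       -2.34032662e-03,  1.17122412e-03]), 'joint_torque': array([-5.52948586e-04, -4.46182537e+01, -4.06500363e+01,  6.99759554e-02,
        1.95950281e-02, -1.74099642e-05]), 'position': array([ 151.22559179, -580.62832043,  222.63199036]), 'ee_rot': array([-2.29392823e-05,  9.91896786e-01,  1.27046312e-01, -1.86681198e-06]), 'wrist_force': array([-0.64831772, -0.31255473,  0.66424785]), 'torque': array([ 0.04316452, -0.03096957, -0.00980242]), 'gripper_force': 0.0, 'finger_gap': 87.81820635136565}
```

View pics/a.png

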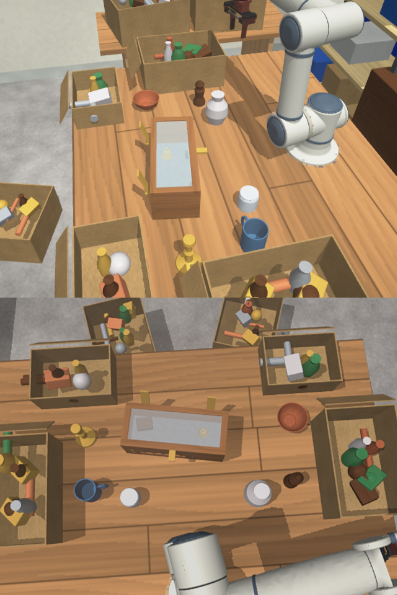

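The scene view shows the case mid-table with its tab facing the robot. In the top view the tab is around (172,455) of the combined picture, the tin and mug are to the left in front, and the vase and mill to the right. Next I fit the case pose from the lid cloud.

```bash
python3 - <<'E'
from h import *
from scipy import ndimage as N
for n in("top","scene"):
    d=np.load(n+"_d.npy")
    v,u=np.nonzero(d>0); P=back(n,np.c_[u,v],d[v,u])
    m=(abs(P[:,0]-575)<140)&(abs(P[:,1]-45)<230)&(P[:,2]>128)&(P[:,2]<160)
    Q=P[m]; im=np.zeros((480,640),bool); im[v[m],u[m]]=1
    L,k=N.label(im); b=np.argmax(np.bincount(L.ravel())[1:])+1
    S=L[v,u]==b; Q=P[S]
    # exclude tab by robust PCA: angle from minAreaRect of eroded
    I=N.binary_opening(L==b,iterations=7); Q=P[I[v,u]]
    r=cv2.minAreaRect(Q[:,:2].astype(np.float32)); print(n,"rect",np.round(r[0]),np.round(r[1]),r[2],"z",np.round(np.percentile(Q[:,2],[5,50,95])))
    T=(L==b)&~I; Lt,kt=N.label(T)
    for i in range(1,kt+1):
        X=P[Lt[v,u]==i]
        if len(X)>40: print(" res",len(X),np.round(np.percentile(X,[3,50,97],axis=0)).tolist())
E
```

```text
top rect [580.  43.] [371. 162.] 80.78389739990234 z [135. 141. 146.]
 res 83 [[644.0, 68.0, 138.0], [660.0, 83.0, 143.0], [668.0, 94.0, 148.0]]
 res 44 [[627.0, -96.0, 138.0], [636.0, -87.0, 144.0], [640.0, -76.0, 148.0]]
 res 55 [[566.0, -146.0, 138.0], [577.0, -139.0, 143.0], [591.0, -131.0, 148.0]]
 res 53 [[565.0, 218.0, 139.0], [576.0, 225.0, 144.0], [588.0, 231.0, 148.0]]
 res 47 [[522.0, 190.0, 130.0], [526.0, 201.0, 142.0], [534.0, 212.0, 147.0]]
 res 299 [[464.0, 45.0, 134.0], [493.0, 60.0, 142.0], [513.0, 84.0, 147.0]]
scene rect [574.  42.] [379. 172.] 80.68518829345703 z [137. 141. 146.]
 res 48 [[611.0, -154.0, 140.0], [624.0, -142.0, 143.0], [634.0, -123.0, 148.0]]
 res 49 [[632.0, -83.0, 141.0], [639.0, -65.0, 145.0], [645.0, -49.0, 148.0]]
 res 168 [[634.0, 3.0, 138.0], [650.0, 34.0, 143.0], [660.0, 58.0, 147.0]]
 res 144 [[465.0, 46.0, 134.0], [479.0, 63.0, 142.0], [495.0, 73.0, 146.0]]
 res 48 [[670.0, 148.0, 140.0], [676.0, 162.0, 144.0], [681.0, 173.0, 147.0]]
 res 264 [[527.0, 195.0, 130.0], [539.0, 227.0, 143.0], [561.0, 237.0, 147.0]]
```

>>> arm_command([
  [[3, 6, 0.5], [0, 0, -3], 1],
  [[6, 12, 1], [0, 0, -6], 1],
  [[9, 18, 1.5], [0, 0, -9], 1],
  [[12, 24, 2], [0, 0, -12], 1],
  [[15, 30, 2], [0, 0, -15], 1],
  [[18, 36, 2], [0, 0, -18], 1],
  [[20, 40, 2], [0, 0, -20], 1],
  [[22, 44, 2], [0, 0, -22], 1],
])

```text
time: 2.17
position: [300.4, -281.2, 240.1]
ee_rot: [0.0, 0.998, -0.066, 0.0]
wrist_force: [0.1, 0.2, -0.3]
finger_gap: 87.7
gripper_force: 0.0
```

>>> arm_command([
  [[3, 6, 0], [0, 0, -0.5], 0.6],
  [[6, 12, 0], [0, 0, -1], 0.6],
  [[9, 17, 0], [0, 0, -2], 0.6],
  [[9.6, 19, 0], [0, 0, -2], 0.6],
  [[9.6, 19.5, -1], [0, 0, -2], 0.6],
  [[9.6, 19.5, -2], [0, 0, -2], 0.6],
  [[9.6, 19.5, -2], [0, 0, -2], 0.6],
])

```text
time: 2.75
position: [396.1, -85.5, 217.5]
ee_rot: [-0.001, 0.997, -0.079, -0.001]
wrist_force: [0.5, 0.3, 0.0]
finger_gap: 53.3
gripper_force: 0.0
```

```bash
python3 - <<'E'
from h import *
s=bot.read_state(); print(s["time"],s["position"],s["ee_rot"],s["joints"],s["wrist_force"])
im,d=snap("wrist","b.png"); np.save("w_d.npy",d)
print(proj("wrist",[[477,60,141],[501,56,142],[s["position"][0],s["position"][1],s["position"][2]]]))
E
```

```text
2.75 [396.09125297 -85.48258167 217.53272732] [-5.36822119e-04  9.96854986e-01 -7.92317187e-02 -1.47737356e-03] [-2.96916254e-01 -4.36132681e-01  1.70785860e+00  4.29910570e-04
  1.87298357e+00  1.43263728e+00] [0.54862735 0.3214671  0.0182289 ]
[[ 71.75240341 162.83857471]
 [ 64.01559656 122.77033466]
 [317.00129955 293.3428282 ]]
```

View pics/b.png

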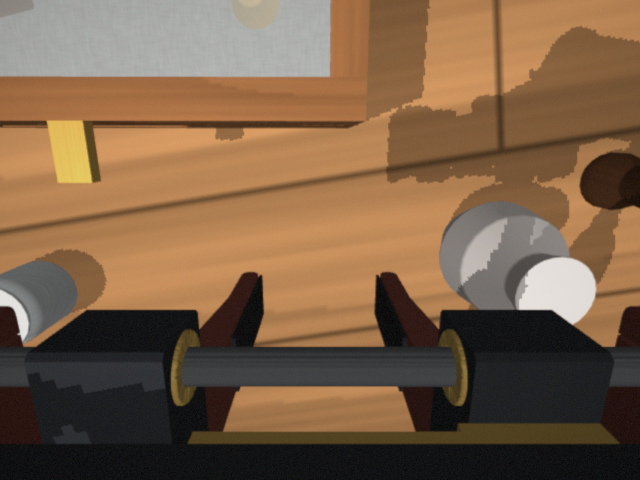

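The wrist picture shows the tab at about (73,160), where it was predicted at (72,163), so the case pose holds. The case edge is level with the image rows. I move over the tab, lower and grip.

>>> arm_command([
  [[2, 3.6, 0], [0, 0, 0], 0.6],
  [[4, 7.2, 0], [0, 0, 0], 0.6],
  [[6, 10.8, 0], [0, 0, 0], 0.6],
  [[8.1, 14.5, -1], [0, 0, 0], 0.6],
  [[8.1, 14.5, -4], [0, 0, 0], 0.6],
  [[8.1, 14.5, -7], [0, 0, 0], 0.6],
  [[8.1, 14.5, -10], [0, 0, 0], 0.6],
  [[8.1, 14.5, -10], [0, 0, 0], 0.6],
])

```text
time: 3.47
position: [474.1, 54.9, 113.3]
ee_rot: [0.001, 0.997, -0.083, -0.005]
wrist_force: [-0.8, 0.6, -0.8]
finger_gap: 52.4
gripper_force: 0.0
```

```bash
python3 - <<'E'
from h import *
s=bot.read_state(); print(s["time"],s["position"],s["ee_rot"],s["joints"],s["wrist_force"])
im,d=snap("wrist"); 
v,u=np.nonzero(d>0); P=back("wrist",np.c_[u,v],d[v,u])
p=s["position"]
m=(abs(P[:,0]-p[0]-5)<20)&(abs(P[:,1]-p[1])<22)&(P[:,2]>125)&(P[:,2]<150)
print(m.sum(),np.round(np.percentile(P[m],[3,50,97],axis=0)))
E
```

```text
3.4667 [474.10887661  54.93419309 113.28854084] [ 0.00106304  0.99653566 -0.0829898  -0.00531452] [ 4.46107661e-02 -2.27526076e-01  1.72829670e+00 -7.57621881e-04
  1.65163531e+00  1.78152316e+00] [-0.83066481  0.64882243 -0.78600145]
4278 [[467.  49. 144.]
 [483.  60. 145.]
 [498.  71. 147.]]
```

>>> arm_command([
  [[0.2, 0.3, 0.3], [0, 0, 0], 0.6],
  [[0.2, 0.3, 0.3], [0, 0, 0], 0],
  [[0.2, 0.3, 0.3], [0, 0, 0], 0],
  [[0.2, 0.3, 0.3], [0, 0, 0], 0],
  [[0.2, 0.3, 0.3], [0, 0, 0], 0],
  [[0.2, 0.3, 0.3], [0, 0, 0], 0],
])

```text
time: 4.02
position: [479.3, 60.0, 123.6]
ee_rot: [-0.0, 0.997, -0.082, 0.001]
wrist_force: [0.3, -1.4, 0.2]
finger_gap: 23.0
gripper_force: 0.0
```

>>> arm_command([
  [[0, 0, -0.5], [0, 0, 0], 0.35],
  [[0, 0, -0.5], [0, 0, 0], 0.35],
  [[0, 0, -0.5], [0, 0, 0], 0],
  [[0, 0, -0.5], [0, 0, 0], 0],
  [[0, 0, -0.5], [0, 0, 0], 0],
  [[0, 0, -0.5], [0, 0, 0], 0],
])

```text
time: 4.52
position: [478.8, 59.7, 117.4]
ee_rot: [0.0, 0.997, -0.082, -0.0]
wrist_force: [-0.5, -1.5, -2.6]
finger_gap: 21.8
gripper_force: 30.0
```

>>> arm_command([
  [[0.1, 0, 1.6], [0, 0, 0], 0],
  [[0.4, -0.1, 3.2], [0, 0, 0], 0],
  [[0.8, -0.1, 4.75], [0, 0, 0], 0],
  [[1.3, -0.2, 6.25], [0, 0, 0], 0],
  [[1.95, -0.3, 7.7], [0, 0, 0], 0],
  [[2.75, -0.45, 9.1], [0, 0, 0], 0],
  [[3.6, -0.6, 10.4], [0, 0, 0], 0],
  [[4.6, -0.75, 11.7], [0, 0, 0], 0],
])

```text
time: 5.18
position: [525.2, 52.3, 234.2]
ee_rot: [0.0, 0.997, -0.082, -0.001]
wrist_force: [2.5, -2.3, -7.0]
finger_gap: 21.7
gripper_force: 30.0
```

>>> arm_command([
  [[1.1, -0.2, 1.15], [0, 0, 0], 0],
  [[2.3, -0.35, 2.2], [0, 0, 0], 0],
  [[3.6, -0.6, 3.1], [0, 0, 0], 0],
  [[4.95, -0.8, 3.95], [0, 0, 0], 0],
  [[6.4, -1.05, 4.65], [0, 0, 0], 0],
  [[7.85, -1.3, 5.2], [0, 0, 0], 0],
  [[9.4, -1.5, 5.65], [0, 0, 0], 0],
  [[10.95, -1.8, 5.95], [0, 0, 0], 0],
])

```text
time: 5.85
position: [634.5, 34.5, 293.6]
ee_rot: [-0.0, 0.997, -0.082, -0.002]
wrist_force: [-2.7, 1.1, -2.5]
finger_gap: 22.3
gripper_force: 30.0
```

>>> arm_command([
  [[1.55, -0.25, 0.15], [0, 0, 0], 0],
  [[3.15, -0.5, 0.2], [0, 0, 0], 0],
  [[4.75, -0.75, 0.05], [0, 0, 0], 0],
  [[6.3, -1, -0.2], [0, 0, 0], 0],
  [[7.5, -1.2, -0.5], [0, 0, 0], 0],
  [[8.4, -1.35, -0.8], [0, 0, 0], 0],
  [[8.7, -1.4, -0.9], [0, 0, 0], 0],
  [[8.7, -1.4, -0.9], [0, 0, 0], 0],
])

```text
time: 6.52
position: [722.8, 20.3, 286.8]
ee_rot: [-0.0, 0.997, -0.082, 0.002]
wrist_force: [1.4, -1.7, 5.0]
finger_gap: 21.6
gripper_force: 30.0
```

>>> arm_command([
  [[0, 0, 0], [0, 0, 0], 0.6],
  [[0, 0, 0], [0, 0, 0], 0.6],
  [[0, 0, 0], [0, 0, 0], 0.6],
  [[-0.5, 0, 2], [0, 0, 0], 0.6],
  [[-2, 0.3, 5], [0, 0, 0], 0.6],
  [[-5, 0.8, 7], [0, 0, 0], 0.6],
  [[-9, 1.4, 7], [0, 0, 0], 0.6],
  [[-13, 2, 7], [0, 0, 0], 0.6],
])

```text
time: 7.18
position: [590.7, 40.7, 355.8]
ee_rot: [-0.0, 0.997, -0.082, 0.001]
wrist_force: [-0.2, 0.7, 0.8]
finger_gap: 52.3
gripper_force: 0.0
```

>>> arm_command([
  [[-4, 0.5, 0], [0, 0, 0], 0.6],
  [[-8, 1, -2], [0, 0, 0], 0.6],
  [[-12, 1.5, -5], [0, 0, 0], 0.6],
  [[-16, 2, -5], [0, 0, 0], 0.6],
  [[-18, 2.5, -5], [0, 0, 0], 0.6],
  [[-18, 2.5, -5], [0, 0, 0], 0.6],
])

```text
time: 7.68
position: [407.4, 66.4, 306.0]
ee_rot: [-0.0, 0.997, -0.081, 0.001]
wrist_force: [-0.9, -0.2, 0.6]
finger_gap: 52.7
gripper_force: 0.0
```

```bash
python3 - <<'E'
from h import *
s=bot.read_state(); print(s["time"],s["position"],s["ee_rot"],s["joints"],s["wrist_force"])
c=np.array([580,43.]);e=np.array([.987,-.160]);f=np.array([.160,.987])
ims=[]
for n in("top","wrist"):
    im,d=snap(n); np.save(n+"_d2.npy",d); ims.append(im)
    for t in("bolt_grip","bell","trinket_box","gate"):
        for q in bot.silhouettes(t,n)[:2]:
            P=cloud(n,q["pixels"],d); 
            if len(P)==0: continue
            Q=np.c_[(P[:,:2]-c)@e,(P[:,:2]-c)@f,P[:,2]]
            print(n,t,round(q["p"],2),np.round(q["at"]),len(P),np.round(np.percentile(Q,[5,50,95],axis=0)).tolist())
    print(n,"pred grip",proj(n,[list(c-60*e-15*f)+[110]]))
cv2.imwrite("pics/c.png",np.hstack([cv2.resize(ims[0][120:300,160:400],None,fx=1.66,fy=1.66),cv2.resize(ims[1],(400,299))])[:,:,::-1])
E
```

```text
7.6833 [407.38692527  66.35814304 306.03284443] [-4.07260010e-04  9.96703898e-01 -8.11225791e-02  5.49262692e-04] [ 7.84680132e-02 -3.72002993e-01  1.50125270e+00  6.95868835e-04
  2.01112880e+00  1.81198501e+00] [-0.89228873 -0.20513199  0.59203147]
top bolt_grip 0.61 [314. 247.] 96 [[-71.0, -89.0, 15.0], [-60.0, -77.0, 65.0], [-43.0, -63.0, 83.0]]
top bolt_grip 0.59 [326. 217.] 215 [[6.0, -117.0, 18.0], [19.0, -101.0, 35.0], [36.0, -85.0, 59.0]]
top bell 0.56 [328. 217.] 226 [[7.0, -117.0, 16.0], [19.0, -101.0, 33.0], [35.0, -84.0, 58.0]]
top bell 0.54 [417. 314.] 1574 [[-236.0, -352.0, 62.0], [-201.0, -309.0, 105.0], [-159.0, -276.0, 149.0]]
top trinket_box 0.74 [234. 199.] 403 [[18.0, 98.0, 42.0], [37.0, 125.0, 48.0], [56.0, 151.0, 54.0]]
top trinket_box 0.39 [286. 150.] 9219 [[83.0, -165.0, 141.0], [102.0, -2.0, 279.0], [138.0, 162.0, 297.0]]
top gate 0.55 [143. 308.] 1449 [[-276.0, 248.0, 2.0], [-238.0, 304.0, 35.0], [-207.0, 334.0, 92.0]]
top gate 0.39 [311. 246.] 39 [[-65.0, -84.0, 59.0], [-61.0, -72.0, 66.0], [-57.0, -64.0, 71.0]]
top pred grip [[286.31278849 240.10796385]]
wrist bolt_grip 0.73 [307. 100.] 2664 [[-65.0, -77.0, 64.0], [-60.0, 6.0, 76.0], [-54.0, 98.0, 124.0]]
wrist bolt_grip 0.48 [316.  62.] 51052 [[-77.0, -174.0, 13.0], [-21.0, -1.0, 16.0], [39.0, 177.0, 130.0]]
wrist bell 0.66 [403.  23.] 1327 [[7.0, -112.0, 15.0], [19.0, -94.0, 33.0], [36.0, -81.0, 60.0]]
wrist trinket_box 0.58 [190.  18.] 2324 [[9.0, 97.0, 22.0], [22.0, 126.0, 47.0], [37.0, 151.0, 49.0]]
wrist gate 0.92 [277. 105.] 6454 [[-80.0, -65.0, 31.0], [-66.0, 39.0, 80.0], [-55.0, 135.0, 118.0]]
wrist gate 0.69 [599. 224.] 7534 [[-226.0, -314.0, 41.0], [-185.0, -289.0, 95.0], [-151.0, -270.0, 136.0]]
wrist pred grip [[330.68205634  96.00095911]]
```

View pics/c.png

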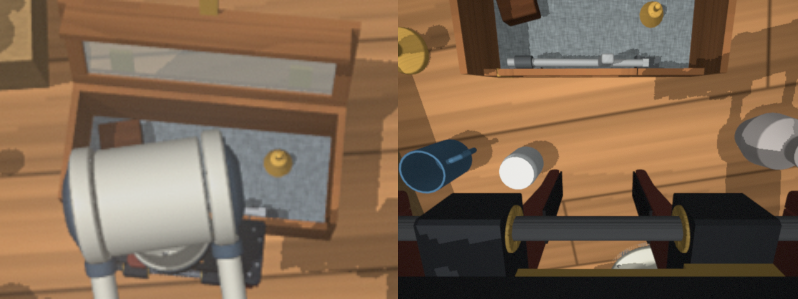

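The lid is leaning back, and the bolt and its knob are visible in the wrist view near (331,94) full-scale. Next I extract the knob points.

```bash
python3 - <<'E'
from h import *
c=np.array([580,43.]);e=np.array([.987,-.160]);f=np.array([.160,.987])
d=np.load("wrist_d2.npy"); v,u=np.nonzero(d>0); P=back("wrist",np.c_[u,v],d[v,u])
Q=np.c_[(P[:,:2]-c)@e,(P[:,:2]-c)@f,P[:,2]]
m=(abs(Q[:,0]+60)<25)&(abs(Q[:,1]+10)<60)&(Q[:,2]>100)&(Q[:,2]<140)
print(m.sum(),np.round(np.percentile(Q[m],[1,10,50,90,99],axis=0),1).tolist(), np.round(np.median(P[m],0)))
for lo,hi in((70,90),):
  for y in range(-70,160,20):
    k=(abs(Q[:,1]-y)<8)&(Q[:,2]>lo)&(Q[:,2]<hi)&(Q[:,0]<-69)&(Q[:,0]>-95)
    if k.any(): print("gate y",y,np.round(np.percentile(Q[k],[5,95],axis=0),1).tolist())
print(bot.camera_params("wrist")["tvec"])
E
```

```text
407 [[-66.7, -26.4, 101.2], [-66.2, -24.5, 111.9], [-60.6, -16.9, 123.1], [-54.9, -9.7, 124.6], [-53.1, -7.2, 125.7]] [518.  36. 123.]
gate y -70 [[-79.5, -77.0, 74.2], [-70.1, -63.0, 81.8]]
gate y -50 [[-79.4, -57.2, 79.1], [-70.0, -42.9, 81.9]]
gate y -30 [[-79.3, -37.0, 79.3], [-69.9, -22.3, 81.9]]
gate y -10 [[-79.3, -17.2, 78.4], [-69.8, -2.4, 82.0]]
gate y 10 [[-79.7, 2.6, 72.2], [-69.7, 17.4, 81.8]]
gate y 30 [[-79.7, 22.6, 73.4], [-70.6, 37.3, 81.8]]
gate y 50 [[-79.7, 42.5, 75.6], [-70.5, 57.1, 82.0]]
gate y 70 [[-79.7, 62.4, 77.7], [-70.4, 77.1, 82.1]]
gate y 90 [[-79.6, 83.0, 78.3], [-69.2, 97.0, 82.0]]
gate y 110 [[-79.6, 103.0, 79.3], [-69.3, 117.3, 81.8]]
gate y 130 [[-79.5, 122.9, 79.2], [-70.0, 137.2, 82.3]]
gate y 150 [[-79.5, 142.8, 78.1], [-70.0, 157.0, 82.1]]
[133.44253305 329.77775472 572.16741356]
```

>>> arm_command([
  [[1, 0, -1], [0, 0, 7], 0.45],
  [[3, -1, -2], [0, 0, 14], 0.45],
  [[5, -1, -4], [0, 0, 21], 0.45],
  [[7, -2, -6], [0, 0, 28], 0.45],
  [[8, -2, -8], [0, 0, 35], 0.45],
  [[9, -2, -10], [0, 0, 42], 0.45],
  [[10, -2, -11], [0, 0, 49], 0.45],
  [[11, -2.9, -12], [0, 0, 56], 0.45],
])

```text
time: 8.85
position: [521.9, 37.2, 183.3]
ee_rot: [-0.001, 0.917, 0.399, -0.001]
wrist_force: [-0.0, 0.7, -0.7]
finger_gap: 39.6
gripper_force: 0.0
```

>>> arm_command([
  [[0, 0, -1], [0, 0, 7], 0.45],
  [[0, 0, -2], [0, 0, 14], 0.45],
  [[0, 0, -3], [0, 0, 21], 0.45],
  [[0, 0, -4], [0, 0, 28], 0.45],
  [[0, 0, -4], [0, 0, 34], 0.45],
  [[0, 0, -4], [0, 0, 34], 0.45],
  [[0, 0, -4], [0, 0, 34], 0.45],
])

```text
time: 9.43
position: [521.8, 36.4, 145.1]
ee_rot: [-0.0, 0.764, 0.645, -0.0]
wrist_force: [-0.2, 1.0, 0.0]
finger_gap: 39.7
gripper_force: 0.0
```

```bash
python3 - <<'E'
from h import *
s=bot.read_state(); print(s["time"],s["position"],s["ee_rot"],s["joints"],s["wrist_force"])
im,d=snap("wrist","d.png")
p=s["position"]
print(proj("wrist",[[518,37.3,124],[518,37.3,80],p]))
c=np.array([580,43.]);e=np.array([.987,-.160]);f=np.array([.160,.987])
v,u=np.nonzero(d>0); P=back("wrist",np.c_[u,v],d[v,u])
Q=np.c_[(P[:,:2]-c)@e,(P[:,:2]-c)@f,P[:,2]]
print("tcp case",(p[:2]-c)@e,(p[:2]-c)@f)
m=(abs(Q[:,0]+60)<13)&(abs(Q[:,1]+15)<30)&(Q[:,2]>112)&(Q[:,2]<130)
if m.any(): print(m.sum(),np.round(np.percentile(Q[m],[1,10,50,90,99],axis=0),1).tolist())
E
```

```text
9.4333 [521.76933036  36.41348951 145.09260335] [-1.52697229e-04  7.63773751e-01  6.45484003e-01 -1.89052279e-04] [ 4.63058539e-03 -1.17805816e-01  1.57467472e+00 -8.61432125e-06
  1.68520970e+00  1.72112254e-01] [-0.24475968  1.01909842  0.03189074]
[[310.61602042 278.78426676]
 [312.07975411 254.27168881]
 [317.79858909 295.21675739]]
tcp case -56.41982925499723 -15.81779299458579
941 [[-65.6, -26.5, 112.5], [-64.2, -24.1, 117.2], [-58.6, -15.4, 123.7], [-53.2, -9.5, 125.0], [-52.1, -8.7, 126.0]]
```

View pics/d.png

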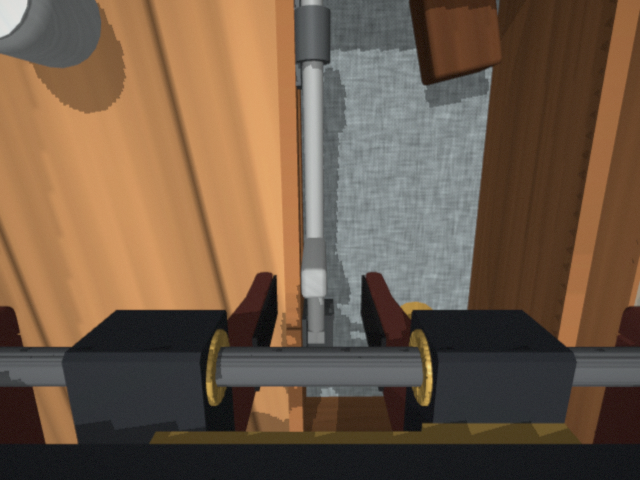

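The wrist picture shows the knob at (314,280) between the open fingers, with the rod running up the image to its sleeve. I shift 3 mm to the front, lower and close.

>>> arm_command([
  [[-0.3, 0.05, -1.5], [0, 0, 0], 0.45],
  [[-0.3, 0.05, -3.5], [0, 0, 0], 0.45],
  [[-0.3, 0.05, -5.2], [0, 0, 0], 0.45],
  [[-0.3, 0.05, -5.2], [0, 0, 0], 0.45],
  [[-0.3, 0.05, -5.2], [0, 0, 0], 0],
  [[-0.3, 0.05, -5.2], [0, 0, 0], 0],
  [[-0.3, 0.05, -5.2], [0, 0, 0], 0],
  [[-0.3, 0.05, -5.2], [0, 0, 0], 0],
])

```text
time: 10.15
position: [519.4, 37.0, 94.9]
ee_rot: [0.001, 0.763, 0.647, 0.001]
wrist_force: [-0.7, -0.1, 0.8]
finger_gap: 16.3
gripper_force: 0.0
```

>>> arm_command([
  [[0, 0, 0], [0, 0, 0], 0],
  [[0, 0, 0], [0, 0, 0], 0],
])

```text
time: 10.32
position: [519.2, 37.1, 94.7]
ee_rot: [0.001, 0.763, 0.647, 0.001]
wrist_force: [-0.8, -0.3, 3.6]
finger_gap: 14.0
gripper_force: 30.0
```

>>> arm_command([
  [[0, 0.07, 0.4], [-1.8, 0.3, 0], 0],
  [[0, 0.15, 0.8], [-3.6, 0.6, 0], 0],
  [[0.05, 0.22, 1.2], [-5.4, 0.9, 0], 0],
  [[0.05, 0.3, 1.5], [-7, 1.1, 0], 0],
  [[0.06, 0.37, 1.9], [-8.5, 1.4, 0], 0],
  [[0.06, 0.37, 1.9], [-8.5, 1.4, 0], 0],
  [[0.06, 0.37, 1.9], [-8.5, 1.4, 0], 0],
])

```text
time: 10.9
position: [519.4, 41.2, 112.3]
ee_rot: [0.048, 0.76, 0.645, -0.057]
wrist_force: [1.4, 0.7, 0.9]
finger_gap: 13.7
gripper_force: 30.0
```

```bash
python3 - <<'E'
from h import *
s=bot.read_state(); print(s["time"],s["position"],s["ee_rot"],s["wrist_force"],s["torque"],s["finger_gap"])
im,d=snap("wrist","e.png")
E
```

```text
10.9 [519.38934397  41.24401886 112.28553178] [ 0.04845244  0.76029706  0.64527839 -0.05671459] [1.39896665 0.74771718 0.88149987] [ 0.49572284 -0.29302747  0.01009391] 13.6771504935375
```

View pics/e.png

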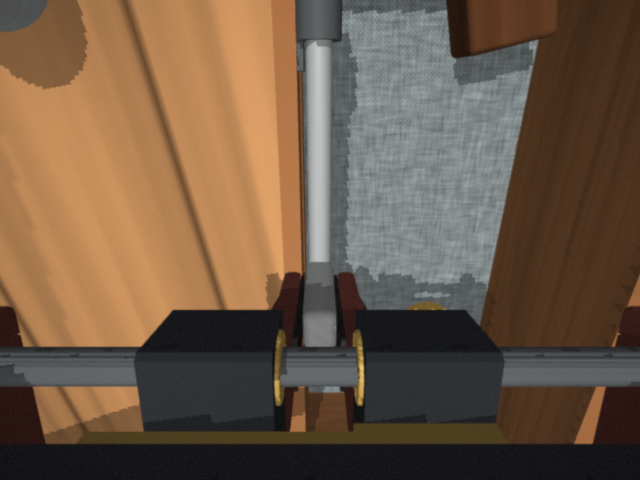

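The picture shows the knob still between the pads at (320,310). Before drawing I check the rod's height along its length.

```bash
python3 - <<'E'
from h import *
im,d=snap("wrist")
c=np.array([580,43.]);e=np.array([.987,-.160]);f=np.array([.160,.987])
v,u=np.nonzero(d>0); P=back("wrist",np.c_[u,v],d[v,u])
Q=np.c_[(P[:,:2]-c)@e,(P[:,:2]-c)@f,P[:,2]]
for dd,n in((None,"now"),):
  for y in(-10,-5,0,10,20,40,60,80):
    k=(abs(Q[:,1]-y)<3)&(abs(Q[:,0]+60)<4)&(Q[:,2]>55)
    if k.any(): print(y,k.sum(),np.round(np.percentile(Q[k,2],[10,50,90]),1))
E
```

```text
-10 254 [141.1 141.7 142.3]
-5 1231 [ 94.3 124.4 141.2]
0 675 [ 88.6 127.3 138.6]
10 168 [87.1 88.3 89.4]
20 217 [ 86.7  88.2 215.1]
40 206 [85.8 87.2 88.1]
60 237 [85.  86.4 87.4]
80 270 [84.2 85.5 86.6]
```

The rod slopes up towards the knob at about 0.04 rad, so the lift is about 0.14 rad. I draw the bolt.

>>> arm_command([
  [[0.1, 0.6, 0], [0, 0, 0], 0],
  [[0.2, 1.3, -0.05], [0, 0, 0], 0],
  [[0.3, 2, -0.1], [0, 0, 0], 0],
  [[0.45, 2.7, -0.1], [0, 0, 0], 0],
  [[0.55, 3.4, -0.15], [0, 0, 0], 0],
  [[0.67, 4.15, -0.2], [0, 0, 0], 0],
  [[0.67, 4.15, -0.2], [0, 0, 0], 0],
  [[0.67, 4.15, -0.2], [0, 0, 0], 0],
])

```text
time: 11.67
position: [526.1, 83.3, 110.4]
ee_rot: [0.049, 0.76, 0.645, -0.057]
wrist_force: [1.4, 1.8, 1.6]
finger_gap: 13.9
gripper_force: 30.0
```

```bash
python3 - <<'E'
from h import *
s=bot.read_state(); p=s["position"];print(s["time"],p,s["wrist_force"],s["torque"],s["joints"])
c=np.array([580,43.]);e=np.array([.987,-.160]);f=np.array([.160,.987])
# rotate the TCP about the gate hinge (case y=153, x=-75) by -a about z
h=c-75*e+153*f
for a in(.05,.1,.15,.2,.25,.29,.32):
    R=np.array([[np.cos(a),np.sin(a)],[-np.sin(a),np.cos(a)]]); print(a,np.round((h+R@(p[:2]-h)-p[:2])/10,2),-round(np.degrees(a),1))
E
```

```text
11.6667 [526.14322439  83.25099828 110.40048196] [1.43312648 1.76579678 1.64604345] [ 0.46794067 -0.31309899  0.04784798] [ 0.1849749  -0.03223664  1.56172172 -0.14113838  1.66191834  0.33843299]
0.05 [-0.61  0.04] -2.9
0.1 [-1.22  0.1 ] -5.7
0.15 [-1.83  0.2 ] -8.6
0.2 [-2.43  0.33] -11.5
0.25 [-3.02  0.49] -14.3
0.29 [-3.49  0.64] -16.6
0.32 [-3.84  0.76] -18.3
```

>>> arm_command([
  [[-0.6, 0.05, 0], [0, 0, -2.9], 0],
  [[-1.2, 0.1, 0], [0, 0, -5.7], 0],
  [[-1.8, 0.2, 0], [0, 0, -8.6], 0],
  [[-2.4, 0.35, 0], [0, 0, -11.5], 0],
  [[-3, 0.5, 0], [0, 0, -14.3], 0],
  [[-3.5, 0.65, 0], [0, 0, -16.6], 0],
  [[-3.5, 0.65, 0], [0, 0, -16.6], 0],
  [[-3.5, 0.65, 0], [0, 0, -16.6], 0],
])

```text
time: 12.33
position: [491.4, 88.5, 110.6]
ee_rot: [0.04, 0.845, 0.529, -0.063]
wrist_force: [3.4, -0.3, 1.7]
finger_gap: 13.4
gripper_force: 30.0
```

>>> arm_command([
  [[0, 0, 0], [0, 0, 0], 0],
  [[0, 0, 0], [0, 0, 0], 0],
  [[0, 0, 0], [0, 0, 0], 0],
  [[0, 0, 0], [0, 0, 0], 0],
])

```text
time: 12.67
position: [491.2, 88.6, 110.5]
ee_rot: [0.04, 0.846, 0.528, -0.063]
wrist_force: [3.2, -0.0, 2.4]
finger_gap: 13.9
gripper_force: 30.0
```

```bash
python3 - <<'E'
from h import *
s=bot.read_state(); p=s["position"];print(s["time"],p,s["wrist_force"],s["torque"],s["dq"],s["finger_gap"])
ims=[]
c=np.array([580,43.]);e=np.array([.987,-.160]);f=np.array([.160,.987])
for n in("wrist","scene"):
    im,d=snap(n); ims.append(im)
    v,u=np.nonzero(d>0); P=back(n,np.c_[u,v],d[v,u]); Q=np.c_[(P[:,:2]-c)@e,(P[:,:2]-c)@f,P[:,2]]
    for y in(-55,-20,80,100,120,140):
        k=(abs(Q[:,1]-y)<4)&(Q[:,0]>-160)&(Q[:,0]<-65)&(abs(Q[:,2]-81)<3)
        if k.sum()>5: print(n,y,k.sum(),np.round(np.percentile(Q[k,0],[5,50,95])))
    if n=="scene":
        k=(abs(Q[:,1])<100)&(Q[:,0]>60)&(Q[:,0]<160)&(Q[:,2]>200)
        if k.sum(): print("lid",np.round(np.percentile(Q[k],[5,50,95],axis=0)))
cv2.imwrite("pics/f.png",np.hstack([cv2.resize(i,(400,300)) for i in ims])[:,:,::-1])
E
```

```text
12.6667 [491.18497224  88.59897565 110.46720146] [ 3.22678675 -0.04917109  2.44644089] [ 0.0758613  -0.8171549   0.24601072] [ 0.00186774  0.00056658  0.0007446  -0.00021958 -0.00102047  0.00179838] 13.893920961000994
wrist -55 136 [-137. -132. -128.]
wrist -20 25 [-120. -118. -117.]
wrist 80 419 [-99. -93. -74.]
wrist 100 461 [-94. -88. -82.]
wrist 120 569 [-88. -82. -68.]
wrist 140 687 [-83. -76. -66.]
scene -20 10 [-128. -124. -120.]
scene 80 15 [-100.  -96.  -85.]
scene 100 14 [-94. -88. -83.]
scene 120 19 [-88. -84. -69.]
lid [[ 86. -88. 281.]
 [114.   9. 290.]
 [143.  91. 302.]]
```

View pics/f.png

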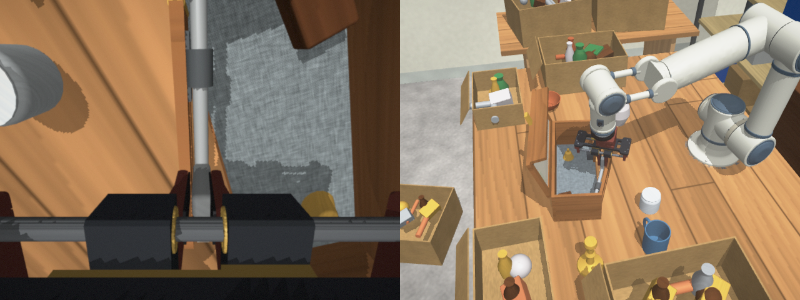

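The pictures show the gate ajar by about 0.28 rad with the knob held between the pads at (200,190), the lid leaning back, and the wares standing. I hand it in.

```bash
python3 -c "
from rig import bot
print(bot.finish_job())"
```

```text
the job is handed in; nothing more can be done
None
```

I handed the job in at about 12.7 s on the robot's clock, with the lid back on its stop, the bolt lifted about 0.14 rad and drawn about 42 mm, the gate held about 6 cm ajar (near 0.27 rad) by its bolt knob, and the wares undisturbed as far as the last pictures show; the verdict wasn't reported back.

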